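# Mark a ball bearing in the hand-lever press

### The arm

A 6-joint arm with a two-finger parallel gripper is mounted at the origin on a cart in front of the work surface, level with it; the furniture and walls round the work are solid. World frame = base frame: x ahead of the robot, y to its left, z up, the work surface at z = 0. Lengths are in m, angles in rad, forces in N, time in s.
With the tool pointing down it reaches from about 0.3 to 0.875 m from the base axis. Payload 6.4 kg.
Tool frame: the origin (TCP) lies between the finger pads; the fingertips stand 8 mm ahead of it and the grasp point (between the pads) lies 11 mm behind it (ctrl.finger_overhang is the distance from the TCP to the fingertips, in m); z points along the fingers, y is the line along which they close (so a half turn about z gives the same grasp; the last joint's range is limited). The gripper opens to 85 mm and grips with 20 to 120 N. Pads are 22 mm wide; open, the fingers measure 114 mm over their backs; the gripper's body (76 mm by 85 mm) begins 54 mm behind the grasp point. The pads swing forward as they close: fully open they stand 13 mm farther back than shut.
Start: joints at [0.911, 0.181, 1.607, -0, 1.354, -0.206], TCP at [0.252, 0.517, 0.216] pointing down, gripper open.
Joint ranges: [-2.99, 2.99], [-0.89, 2.07], [0.3, 2.58], [-1.14, 4.28], [0, 2.63], [-3.12, 3.12]. Speed limits (rad/s): [2.57, 2.57, 3.01, 3.14, 3.14, 3.14].

### API

Orientations are given as a unit quaternion [w, x, y, z].
In Python, from bench import ctrl, camera gives the robot as it stands.
- The arm moves only by the shell command python3 -m pendant 'ROWS' [OPENING]. ROWS is JSON, a list of rows, each a list of 6 numbers: the shift along the world's x, y, z normalised to -1 to 1, where 1 is 200 mm, then the turn, a rotation vector about the world's x, y, z normalised to -1 to 1, where 1 is pi/2 rad. In form: [[dx, dy, dz, rx, ry, rz], ...]. A call has exactly 10 rows; each row shifts and turns the commanded pose from where the row before left it; what a row does not reach is not made up. A row lasts 1/8 s, in which the tool goes at most 62.5 mm and 10.7 degrees, less where a joint would pass 70% of its speed; a pose out of reach is approached as far as the arm can. A call with a number of a shift or a turn outside -1 to 1 is refused whole. A call with a gripper value outside its range is refused whole. OPENING is the opening, from -1 (shut) to 1 (fully open), set as the call begins (- or left out, the last holds). The fingers move at their own pace and stop on an object; the grip force is fixed at half the most. Time passes only in rows, so rows that do not move let the fingers close, or fill a call up. It gives the time, the measured TCP pose, the force, the opening and the grip force at its end, in the units of the state.
- ctrl.get_obs(): the state, without advancing time (a new reading comes with each control period).
- camera(name): name is "side" or "top" or "wrist"; returns a dict with "color" (384x512x3 uint8, blue, green, red), "fx", "fy", "cx", "cy" (pixels), "xyz" and "rotation" of the camera in the world; the wrist camera has in their place "hand_eye" (4x4, takes a point from camera to tool coordinates, whose origin is the TCP and whose axes are the flange's). Camera axes: x right, y down, z forward; pixel columns grow to the right and rows downward; lengths in m; the calibration is good to about 2 mm. A picture is of the moment at which its call begins: read the wrist's pose just before it. There is no depth.
- ctrl.hand_in(): hands the job in; it is judged then, once.
The state is a dict: "time_s": time; "q": joint angles; "dq": joint speeds; "joint_efforts": joint torques, N m; "eef_pos": TCP position; "eef_rot": TCP orientation; "wrist_force": force on the tool from outside, world axes, zero at the start; "torque": the same for the moment, N m; "opening": opening from 0.0 (shut) to 1.0 (fully open); "grasp_force": force on a finger pad.
Only numpy, scipy, OpenCV 4.12 (cv2) and the standard library are available. Lean on these libraries where they do the work, as an engineer would, in place of code of your own. Each camera call takes 0.05 s, during which the arm holds its last target. There are 200 camera calls.

### The job

Mark the ball bearing that lies near the front edge of the bench in the small lever press that is bolted to the bench: lay the bearing flat on the bed of the press, in the gap between the pusher pad and the brass die, and let go of it. Then swing the lever all the way to its stop, so that the pad pushes the bearing up against the die, and let the lever come back to rest; leave the bearing at the die and do not disturb the other small things on the bench.

Things in the scene. Friction and masses are not known exactly. Their poses are not given: they have to be found in the camera images.
- press: Bench-top lever press, bolted down. Origin: on the bench top, under the middle of its grey bed; z up, +x away from the robot at yaw 0, -y the pressing direction. Bed: x -75 to +80, y -120 to +120 mm, its top 12 mm above the bench. The gap between pad and die is open at both sides (x) and above. Nothing is higher than 58 mm except the lever's knob.
- die (a point): Middle of the brass die's upright flat face, 56 mm wide (x), 22 mm high, at x = 0, y = -85, z = 24 mm in the press's axes; it looks to +y. The dark steel block behind it is 42 mm high above the bench.
- pad (a point): Middle of the pusher pad's upright flat face, which looks at the die: 50 mm wide, its top 36 mm above the bench, at x = 0 and at rest y = +7 mm in the press's axes; y = -37 mm with the lever at its stop. So the gap is 92 mm long at rest and 48 mm at the stop.
- load_spot (a point): Point on the bed's top in the middle of the gap, at x = 0, y = -39 mm in the press's axes. The pressed bearing's centre ends 21 to 22 mm from here toward the die.
- pivot (a point): Lever's pivot, on its vertical axis 50 mm above the bench, at x = +52, y = +43 mm in the press's axes. At rest the knob stands at x = -82, y = +99 mm, at the stop at x = -82, y = -13 mm.
- knob (a point): Middle of the upright black handle knob at the lever's free end: a vertical cylinder 22 mm in diameter, from 50 to 115 mm above the bench (this point at 83 mm), 145 mm from the pivot. The knob swings with the lever in a level arc about the pivot, from the press's +y side toward -y, on the side of the press nearer the robot.
- lever (a joint): Angle of the lever: 0 at rest, 0.8 rad at its stop; it grows as the knob swings toward the press's -y (counter-clockwise from above). A spring returns it to 0 from anywhere when let go; it takes about 2.5 N at the knob to start and 7 N at the stop. It drives the pad 55 mm per rad toward the die.
- bearing_center (a point): Centre of the loose ball bearing, half-way up (7 mm above what it lies on): a steel ring 47 mm in outer diameter and 14 mm high, lying flat, 0.12 kg. It lies among a rusty nut (28 mm across), a spark plug (63 mm long) and a roll of black tape (65 mm across).
- nut: Bystander: loose rusty hexagon nut, 28 x 24 x 13 mm, origin at the centre of its underside.
- plug: Bystander: loose spark plug lying down, 21 x 63 x 21 mm, long along its y axis, origin at the centre of its underside.
- tape: Bystander: loose roll of black tape lying flat, 64 x 67 x 18 mm, origin at the centre of its underside.
There are look-alikes about, which are no part of the job. Leave any purple or turquoise look-alike of the part that bears bearing_center alone.

How it is judged:
On the way, in this order (a step that is already met when the one before it is completed fails the run):
1. the bearing lies flat on the bed between pad and die, let go, its centre within 25 mm of the gap's middle line, the lever still near rest (under 0.15 rad) (y of bearing_center in the frame of press between -0.068 and 0 m and x of bearing_center in the frame of press between -0.025 and 0.025 m and height (world z) of bearing_center below 0.024 m and angle between bearing_center's own z axis and vertical below 0.17 rad and contact force between the fingers and bearing below 0.3 N and value of joint lever below 0.15 rad), for 0.2 s.
2. the lever is swung to its stop (over 0.7 of 0.8 rad) with the bearing pushed to the die (value of joint lever above 0.7 rad and y of bearing_center in the frame of press below -0.048 m and height (world z) of bearing_center below 0.024 m), for 0.05 s.
At the end, for the whole second after the job is handed in: The lever is back at rest (under 0.08 rad), and the bearing lies still and flat on the bed (within 10 degrees) against the die or at most about 13 mm short of it, its centre within 30 mm of the gap's middle line (value of joint lever below 0.08 rad and y of bearing_center in the frame of press between -0.068 and -0.048 m and x of bearing_center in the frame of press between -0.03 and 0.03 m and height (world z) of bearing_center below 0.024 m and angle between bearing_center's own z axis and vertical below 0.17 rad and linear speed of bearing below 0.025 m/s); the robot touches nothing.
It fails at once if the nut, the spark plug or the tape is moved by more than 30 mm (distance of any of nut, plug, tape from where it was at the start of the episode above 0.03 m).
It also fails if it takes over 51 s, if anything falls off the work surface, if the arm or the gripper's body presses on something with over 40 N, if the wrist force passes 120 N, or if a joint passes its speed limit or range.

## Working session

There is one attempt and no reset: what is moved stays moved. The work goes in short steps, Python scripts to look and compute and a shell command to move; the robot and the scene stay as the last step left them, time stands still between calls to the robot, and variables do not carry over. Pictures are saved under pics/ and viewed, at most 10 in all, crops included, and the job is handed in when it is done.

```bash
ls; mkdir -p pics
cat > h.py <<'E'
import numpy as np, cv2
from scipy.spatial.transform import Rotation as R
from bench import ctrl, camera
def rot(q): return R.from_quat([q[1],q[2],q[3],q[0]]).as_matrix()
def snap(name):
    o=ctrl.get_obs(); c=camera(name)
    if 'hand_eye' in c:
        T=np.eye(4); T[:3,:3]=rot(o['eef_rot']); T[:3,3]=o['eef_pos']; M=T@np.array(c['hand_eye'])
        c['P'],c['M']=M[:3,3],M[:3,:3]
    else:
        r=np.array(c['rotation']); c['P']=np.array(c['xyz']); c['M']=rot(r) if r.size==4 else r.reshape(3,3)
    return c
def cast(c,u,v,z):
    d=c['M']@np.array([(u-c['cx'])/c['fx'],(v-c['cy'])/c['fy'],1]); return c['P']+d*(z-c['P'][2])/d[2]
def proj(c,p):
    q=c['M'].T@(np.array(p)-c['P']); return np.array([c['fx']*q[0]/q[2]+c['cx'],c['fy']*q[1]/q[2]+c['cy']])
E
python3 - <<'E'
from h import *
import pickle
cs={n:snap(n) for n in('top','side','wrist')}
pickle.dump(cs,open('c0.pkl','wb'))
cv2.imwrite('pics/a.png',np.vstack([np.hstack([cs['top']['color'],cs['side']['color']])])[:, :1024][:, :] if 0 else cv2.resize(cs['top']['color'],(800,600)))
cv2.imwrite('pics/b.png',cv2.resize(cs['side']['color'],(800,600)))
o=ctrl.get_obs();print(o)
for n in cs: print(n,cs[n]['P'],cs[n]['M'].round(3),cs[n]['fx'])
E
```

```text
pics
{'time_s': 0.15, 'q': array([ 9.10726809e-01,  1.81383521e-01,  1.60773307e+00,  2.76063772e-06,
        1.35379398e+00, -2.06308999e-01]), 'dq': array([ 0.00172626, -0.00071019, -0.00445166, -0.00019589,  0.00010408,
        0.00068337]), 'joint_efforts': array([ 1.05098392e-03, -4.45258355e+01, -3.51692247e+01, -2.85443612e-04,
        5.81176631e-03,  4.38518725e-05]), 'eef_pos': array([0.25177577, 0.51648019, 0.2151056 ]), 'eef_rot': array([-2.77831988e-04,  2.24939074e-01,  9.74372608e-01, -5.97524308e-04]), 'wrist_force': array([-0.63413815,  0.41016462,  0.0756899 ]), 'torque': array([ 0.02516736,  0.01703486, -0.00055586]), 'grasp_force': 0.0, 'opening': 1.0000837701830008}
top [0.41934672 0.33799958 0.92162449] [[ 0.028 -0.993  0.114]
 [-0.999 -0.03  -0.022]
 [ 0.025 -0.114 -0.993]] 407.2269149218081
side [ 0.09138245 -0.26948839  0.60181154] [[ 0.812 -0.33   0.481]
 [-0.584 -0.465  0.666]
 [ 0.004 -0.821 -0.57 ]] 414.6835806396053
wrist [0.18815627 0.54721319 0.37413353] [[ 0.439  0.864  0.247]
 [ 0.898 -0.421 -0.123]
 [-0.002  0.275 -0.961]] 266.08204146608267
```

View pics/a.png

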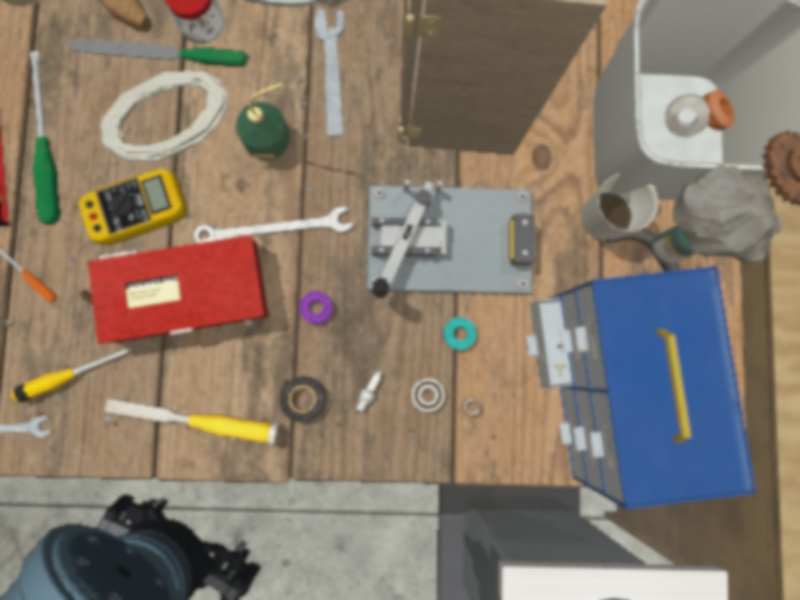

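View pics/b.png

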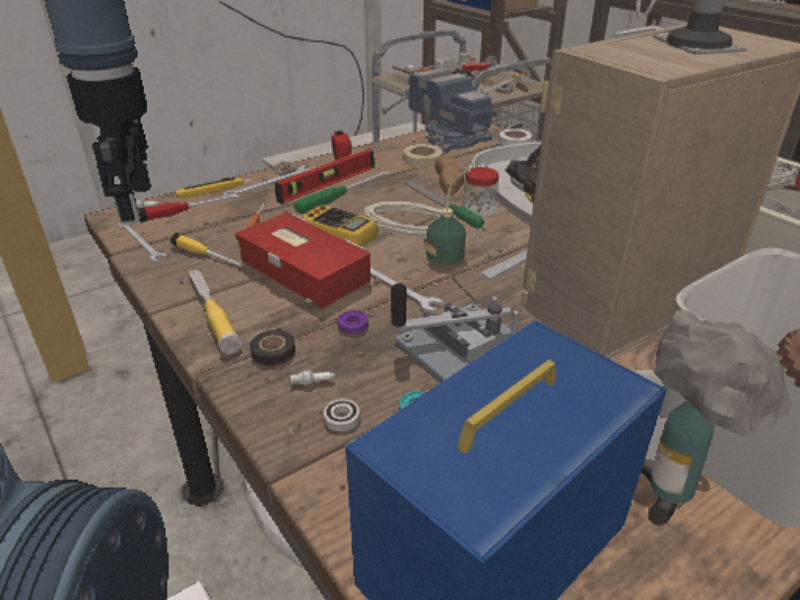

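Candidates for the bearing in the 800x600 top view are the steel ring at (428,395), the purple ring (317,308), the turquoise ring (460,333), the tape (303,398) and the nut (472,407). I choose the steel ring at (428,395), since it is grey steel and lies between the plug and the nut. The press bed's corners are near (369,186), (531,188), (533,293) and (368,290), and the knob is at (380,287).

Run:
```python
from h import *
import pickle
cs=pickle.load(open('c0.pkl','rb')); t=cs['top']; s=cs['side']; k=.64
for n,uv,z in [('bearing',(428,395),.014),('purple',(317,308),.01),('turq',(460,333),.01),('nut',(472,407),.013),('plug',(369,391),.01),('tape',(303,398),.018),('knob',(381,286),.115)]:
    print(n,cast(t,uv[0]*k,uv[1]*k,z).round(4))
print('bearing side',cast(s,342*k,413*k,.014).round(4))
cor=[cast(t,u*k,v*k,.012)[:2] for u,v in [(369,186),(531,188),(533,293),(368,290)]]
print(np.round(cor,4),'mean',np.mean(cor,0).round(4),[np.linalg.norm(cor[i]-cor[i-1]).round(4) for i in range(4)])
# grey bed mask
hsv=cv2.cvtColor(t['color'],cv2.COLOR_BGR2HSV)
m=((hsv[...,1]<70)&(hsv[...,2]>60)&(hsv[...,2]<210)).astype(np.uint8); m[:115]=0;m[192:]=0;m[:,:228]=0;m[:,345:]=0
m=cv2.morphologyEx(m,cv2.MORPH_OPEN,np.ones((5,5)))
c=max(cv2.findContours(m,0,2)[0],key=cv2.contourArea)
pw=np.array([cast(t,u,v,.012)[:2] for u,v in c[:,0]],np.float32)
print('rect',cv2.minAreaRect(pw))
p=t['color'][195:270,240:320]; p2=s['color'][230:300,170:320]
cv2.imwrite('pics/c.png',np.hstack([cv2.resize(t['color'][110:275,225:345],None,fx=3,fy=3,interpolation=2),cv2.resize(s['color'][175:340,170:310],None,fx=3,fy=3,interpolation=2)]))
```

```text
bearing [0.3827 0.2701 0.014 ]
purple [0.5016 0.432  0.01  ]
turq [0.4717 0.2257 0.01  ]
nut [0.3675 0.2074 0.013 ]
plug [0.3859 0.3536 0.01  ]
tape [0.374  0.4454 0.018 ]
knob [0.5228 0.3408 0.115 ]
bearing side [0.3828 0.2649 0.014 ]
[[0.6832 0.3633]
 [0.6885 0.1245]
 [0.5326 0.121 ]
 [0.5296 0.3597]] mean [0.6085 0.2421] [np.float64(0.1536), np.float64(0.2389), np.float64(0.156), np.float64(0.2387)]
rect ((0.60901939868927, 0.24882067739963531), (0.1753738820552826, 0.260987251996994), 2.0226519107818604)
```

View pics/c.png

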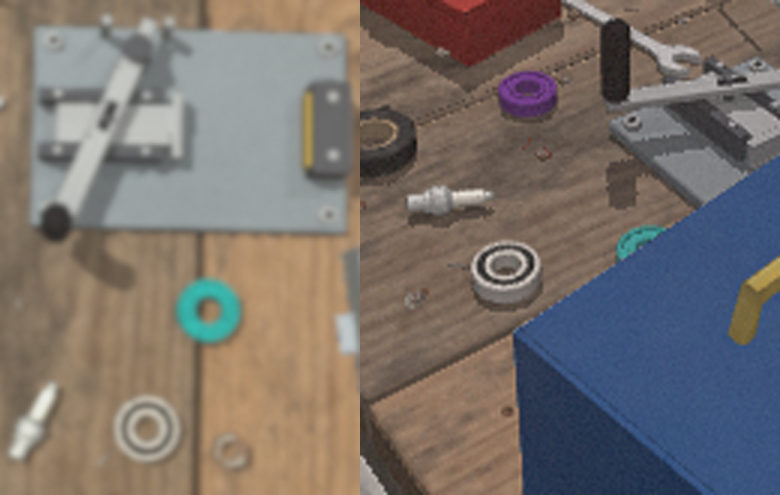

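The crop confirms the steel double ring is the bearing, with the turquoise ring and the nut beside it. It sits at (0.383, 0.268). The press origin is about (0.606, 0.242) with yaw about 0.02 rad. The knob measures (0.523, 0.341) against (0.522, 0.339) predicted, and the bed measures 154x239 mm, so both agree. I'm moving above the bearing, with the fingers to close along x.

```bash
python3 -m pendant '[[0.08,-0.155,0,0,0,-0.1],[0.08,-0.155,0,0,0,-0.1],[0.08,-0.155,-0.08,0,0,-0.1],[0.08,-0.155,-0.08,0,0,-0.1],[0.08,-0.155,-0.08,0,0,-0.1],[0.08,-0.155,-0.08,0,0,-0.1],[0.08,-0.155,-0.08,0,0,-0.1],[0.09,-0.155,-0.08,0,0,0],[0,0,0,0,0,0],[0,0,0,0,0,0]]' 1
python3 - <<'E'
from h import *
import pickle
cs=pickle.load(open('c0.pkl','rb')); k=.64
def tri(a,b):
    A=[];B=[]
    for n,uv in(('top',a),('side',b)):
        c=cs[n];d=c['M']@np.array([(uv[0]*k-c['cx'])/c['fx'],(uv[1]*k-c['cy'])/c['fy'],1]);d/=np.linalg.norm(d)
        m=np.eye(3)-np.outer(d,d);A.append(m);B.append(m@c['P'])
    return np.linalg.solve(sum(A),sum(B)).round(3)
print('box',tri((595,280),(535,323)),tri((622,506),(352,450)),tri((752,492),(487,555)))
o=ctrl.get_obs();c=snap('wrist');print(R.from_matrix(rot(o['eef_rot'])).as_euler('xyz',degrees=True),o['q'].round(3))
pickle.dump(c,open('c1.pkl','wb'));cv2.imwrite('pics/d.png',c['color'])
print('pred px',proj(c,[.383,.268,.014]))
E
```

```text
time_s: 1.4
eef_pos: [0.382, 0.2691, 0.1199]
eef_rot: [-0.0, 0.701, 0.713, 0.0]
wrist_force: [-0.4, 1.0, 0.8]
opening: 0.999
grasp_force: 0.0
box [0.526 0.094 0.199] [0.275 0.062 0.193] [ 0.296 -0.082  0.202]
[-1.79987385e+02 -1.76775231e-02  9.09691339e+01] [0.359 0.053 1.958 0.    1.131 0.341]
pred px [257.66237127 185.58518464]
```

View pics/d.png

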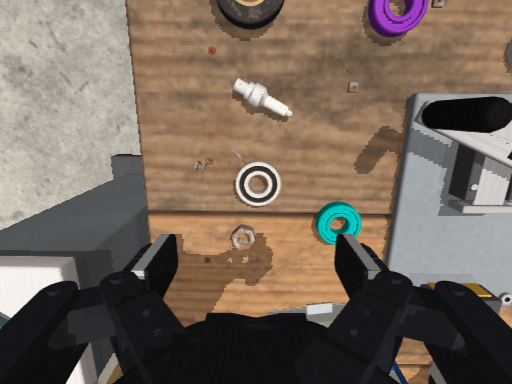

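The wrist view shows the bearing at (258,184) against (257.7,185.6) predicted, so the position is good to about 2 mm. The nut (243,237) and the turquoise ring (339,222) are clear of the fingers. Descending.

```bash
python3 -c "
from bench import ctrl; print(ctrl.finger_overhang)"; python3 -m pendant '[[0.005,0,-0.09,0,0,0],[0,0,-0.09,0,0,0],[0,0,-0.09,0,0,0],[0,0,-0.09,0,0,0],[0,0,-0.09,0,0,0],[0,0,-0.06,0,0,0],[0,0,-0.04,0,0,0],[0,0,0,0,0,0],[0,0,0,0,0,0],[0,0,0,0,0,0]]' 1 && python3 -m pendant '[[0,0,0,0,0,0],[0,0,0,0,0,0],[0,0,0,0,0,0],[0,0,0,0,0,0],[0,0,0,0,0,0],[0,0,0,0,0,0],[0,0,0,0,0,0],[0,0,0,0,0,0],[0,0,0,0,0,0],[0,0,0,0,0,0]]' -1
```

```text
0.008
time_s: 2.7
eef_pos: [0.3836, 0.269, 0.0103]
eef_rot: [0.0, 0.701, 0.713, 0.0]
wrist_force: [-0.4, -0.3, -0.6]
opening: 1.002
grasp_force: 0.0
time_s: 3.95
eef_pos: [0.383, 0.2688, 0.0098]
eef_rot: [-0.0, 0.701, 0.713, -0.0]
wrist_force: [-0.3, 0.7, -0.1]
opening: -0.001
grasp_force: 0.0
```

The gripper shut on nothing, so I'm looking.

```bash
python3 -m pendant '[[0,0,0.1,0,0,0],[0,0,0.1,0,0,0],[0,0,0.1,0,0,0],[0,0,0.1,0,0,0],[0,0,0.1,0,0,0],[0,0,0.05,0,0,0],[0,0,0,0,0,0],[0,0,0,0,0,0],[0,0,0,0,0,0],[0,0,0,0,0,0]]' 1
python3 - <<'E'
from h import *
import pickle
w=snap('wrist');s=snap('side');t=snap('top')
pickle.dump((w,s,t),open('c2.pkl','wb'))
cv2.imwrite('pics/e.png',np.hstack([cv2.resize(w['color'],(400,300)),s['color'][170:300,170:320].repeat(2,0).repeat(2,1)[:, :300] if 0 else cv2.resize(s['color'][150:330,140:380],(400,300))]))
print(proj(w,[.383,.269,.014])*400/512)
E
```

```text
time_s: 5.2
eef_pos: [0.3827, 0.2687, 0.1192]
eef_rot: [-0.0, 0.701, 0.713, -0.0]
wrist_force: [-0.0, -0.5, -0.8]
opening: 0.999
grasp_force: 0.0
[200.8162472  144.04956747]
```

View pics/e.png

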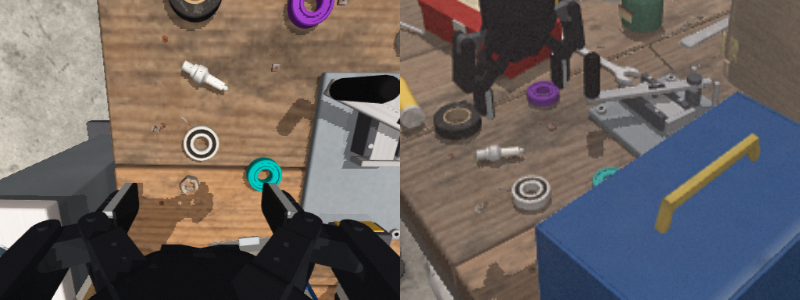

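Run:
```python
from h import *
import pickle
w,s,t=pickle.load(open('c2.pkl','rb'))
p=np.array([.3827,.2687,.1192])
for n,c in(('w',w),('s',s),('t',t)):
    for d in(-.0425,.0425):
        print(n,[proj(c,p+[d,0,z]).round() for z in(.005,-.008)])
im=[]
for c,q in((w,[p+[d,0,z] for d in(-.0425,.0425) for z in (.005,-.008)]),(s,[p+[d,0,z] for d in(-.0425,.0425) for z in (.005,-.008)]),(t,[p+[d,0,z] for d in(-.0425,.0425) for z in (.005,-.008)])):
    uv=[proj(c,x) for x in q]; m=np.mean(uv,0).astype(int); h=60 if c is not w else 120
    a=c['color'].copy()
    x0,y0=max(m[0]-h,0),max(m[1]-h,0); a=a[y0:m[1]+h,x0:m[0]+h]; f=266/a.shape[1]; a=cv2.resize(a,(266,int(a.shape[0]*f)))
    for (u,v) in uv: cv2.circle(a,(int((u-x0)*f),int((v-y0)*f)),3,(0,0,255),-1)
    im.append(cv2.copyMakeBorder(a[:266],0,266-min(266,a.shape[0]),0,0,0))
cv2.imwrite('pics/f.png',np.hstack(im))
```

```text
w [array([190., 228.]), array([194., 220.])]
w [array([325., 231.]), array([320., 222.])]
s [array([195., 229.]), array([195., 234.])]
s [array([234., 212.]), array([234., 217.])]
t [array([278., 278.]), array([278., 277.])]
t [array([279., 233.]), array([279., 233.])]
```

View pics/f.png

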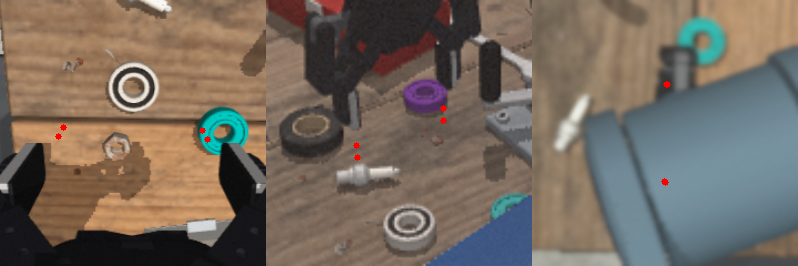

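Run:
```python
from h import *
import pickle
w,s,t=pickle.load(open('c2.pkl','rb'))
def tri(L):
    A=0;B=0
    for c,u,v in L:
        d=c['M']@np.array([(u-c['cx'])/c['fx'],(v-c['cy'])/c['fy'],1]);d/=np.linalg.norm(d);m=np.eye(3)-np.outer(d,d);A=A+m;B=B+m@c['P']
    x=np.linalg.solve(A,B); return x.round(4),[ (proj(c,x)-[u,v]).round(1) for c,u,v in L]
print(tri([(w,178,236),(s,193,220)]));print(tri([(w,337,236),(s,239,200)]))
print(w['P'],w['M'].round(3))
```

```text
(array([0.3391, 0.2717, 0.1423]), [array([1.7, 0.7]), array([-0.6,  0. ])])
(array([0.433 , 0.2718, 0.1436]), [array([10.7,  4.3]), array([-2.7,  1.7])])
[0.38085928 0.33865826 0.27835217] [[ 1.     0.016  0.003]
 [ 0.017 -0.961 -0.277]
 [-0.001  0.277 -0.961]]
```

Triangulated, the open fingertips are at z≈0.143 with the TCP at 0.119. That is about 19 mm higher than stated, so the fingers shut above the 14 mm bearing without touching it. I'm going down again, partly closed, and will measure the tips' true height there.

```bash
python3 -m pendant '[[0,0,-0.1,0,0,0],[0,0,-0.1,0,0,0],[0,0,-0.1,0,0,0],[0,0,-0.1,0,0,0],[0,0,-0.09,0,0,0],[0,0,-0.06,0,0,0],[0,0,-0.025,0,0,0],[0,0,0,0,0,0],[0,0,0,0,0,0],[0,0,0,0,0,0]]' 0.35
python3 - <<'E'
from h import *
import pickle
w=snap('wrist');s=snap('side')
pickle.dump((w,s),open('c3.pkl','wb'))
cv2.imwrite('pics/g.png',np.hstack([cv2.resize(w['color'][150:300,156:356],(400,300)),cv2.resize(s['color'][195:285,160:280],(400,300))]))
E
```

```text
time_s: 6.6
eef_pos: [0.3835, 0.269, 0.0053]
eef_rot: [0.0, 0.701, 0.713, 0.0]
wrist_force: [0.2, 0.9, -0.8]
opening: 0.678
grasp_force: 0.0
```

View pics/g.png

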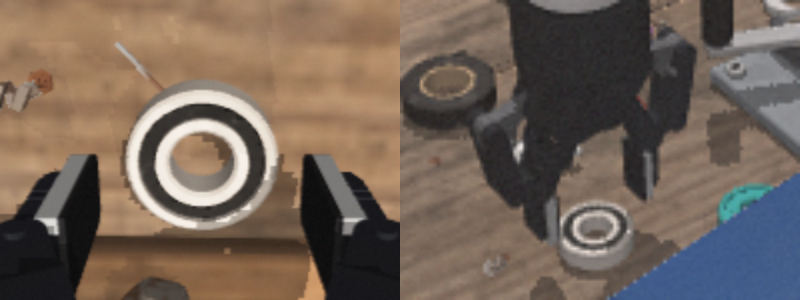

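From the pad spacing (102 px for 57.6 mm), the tips are at z≈0.0255 with the TCP at 0.0053, which is 20 mm behind the TCP. The bearing is centred between the pads, so I'm lowering 18 mm more, which puts the tips about 7 mm above the bench, and closing.

```bash
python3 -m pendant '[[0,0,-0.02,0,0,0],[0,0,-0.02,0,0,0],[0,0,-0.02,0,0,0],[0,0,-0.02,0,0,0],[0,0,-0.015,0,0,0],[0,0,0,0,0,0],[0,0,0,0,0,0],[0,0,0,0,0,0],[0,0,0,0,0,0],[0,0,0,0,0,0]]' 0.35 && python3 -m pendant '[[0,0,0,0,0,0],[0,0,0,0,0,0],[0,0,0,0,0,0],[0,0,0,0,0,0],[0,0,0,0,0,0],[0,0,0,0,0,0],[0,0,0,0,0,0],[0,0,0,0,0,0],[0,0,0,0,0,0],[0,0,0,0,0,0]]' -1
```

```text
time_s: 7.95
eef_pos: [0.3832, 0.2688, -0.0141]
eef_rot: [0.0, 0.701, 0.713, 0.0]
wrist_force: [-0.1, -0.2, -0.3]
opening: 0.672
grasp_force: 0.0
time_s: 9.2
eef_pos: [0.3832, 0.2689, -0.0136]
eef_rot: [0.0, 0.701, 0.713, 0.0]
wrist_force: [-1.4, -1.3, 7.2]
opening: 0.502
grasp_force: 60.5
```

Gripped: opening 0.50 (about 45 mm) at 60 N. Lifting and carrying it above the load spot at (0.607, 0.203).

```bash
python3 -m pendant '[[0,0,0.05,0,0,0],[0,0,0.1,0,0,0],[0,0,0.1,0,0,0],[0,0,0.1,0,0,0],[0,0,0.1,0,0,0],[0,0,0.1,0,0,0],[0,0,0.05,0,0,0],[0,0,0,0,0,0],[0,0,0,0,0,0],[0,0,0,0,0,0]]' -1 && python3 -m pendant '[[0.14,-0.041,0,0,0,0],[0.14,-0.041,0,0,0,0],[0.14,-0.041,0,0,0,0],[0.14,-0.041,0,0,0,0],[0.14,-0.041,0,0,0,0],[0.14,-0.041,0,0,0,0],[0.14,-0.041,0,0,0,0],[0.14,-0.041,0,0,0,0],[0,0,0,0,0,0],[0,0,0,0,0,0]]' -1
python3 - <<'E'
from h import *
import pickle
o=ctrl.get_obs();print(o['q'].round(3))
w=snap('wrist');s=snap('side');t=snap('top')
pickle.dump((w,s,t),open('c4.pkl','wb'))
cv2.imwrite('pics/h.png',np.hstack([cv2.resize(w['color'],(400,300)),cv2.resize(s['color'],(400,300))]))
hsv=cv2.cvtColor(w['color'],cv2.COLOR_BGR2HSV)
o=np.array([.606,.242]);y=.02;Rz=np.array([[np.cos(y),-np.sin(y)],[np.sin(y),np.cos(y)]])
for n,p in(('die top',(0,-.085,.035)),('dieL',(-.028,-.085,.035)),('dieR',(.028,-.085,.035)),('padL',(-.025,.007,.036)),('padR',(.025,.007,.036)),('knobtop',(-.082,.099,.115))):
    print(n,proj(w,np.r_[o+Rz@p[:2],p[2]]).round(1))
E
```

```text
time_s: 10.45
eef_pos: [0.3824, 0.2686, 0.1049]
eef_rot: [-0.0, 0.701, 0.713, -0.001]
wrist_force: [0.5, 0.7, -0.7]
opening: 0.505
grasp_force: 61.5
time_s: 11.7
eef_pos: [0.6059, 0.2033, 0.1047]
eef_rot: [-0.001, 0.701, 0.713, -0.001]
wrist_force: [-0.7, 0.7, -1.1]
opening: 0.5
grasp_force: 61.5
[0.138 0.433 1.522 0.    1.189 0.121]
die top [258.  241.6]
dieL [228.5 241.6]
dieR [287.6 241.5]
padL [228.4 143.7]
padR [287.4 143.5]
knobtop [ 83.4 -36.1]
```

View pics/h.png

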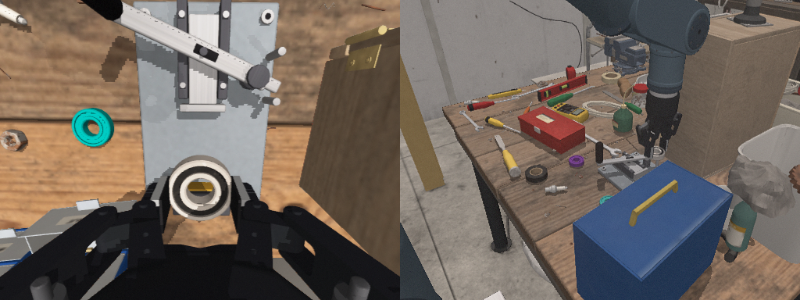

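The bearing hangs level between the pads at (200,187) in the left picture. The pad's face is at row 108 of the 400x300 view, about 2 mm from prediction, and the gap below is free. Lowering it onto the bed.

```bash
python3 -m pendant '[[0,0,-0.08,0,0,0],[0,0,-0.08,0,0,0],[0,0,-0.08,0,0,0],[0,0,-0.08,0,0,0],[0,0,-0.08,0,0,0],[0,0,-0.07,0,0,0],[0,0,-0.03,0,0,0],[0,0,-0.015,0,0,0],[0,0,-0.01,0,0,0],[0,0,0,0,0,0]]' -1
```

```text
time_s: 13.1
eef_pos: [0.6074, 0.2033, 0.0012]
eef_rot: [0.0, 0.701, 0.713, 0.0]
wrist_force: [-0.4, -0.5, -0.9]
opening: 0.499
grasp_force: 61.5
```

```bash
python3 -m pendant '[[0,0,-0.005,0,0,0],[0,0,-0.004,0,0,0],[0,0,-0.003,0,0,0],[0,0,0,0,0,0],[0,0,0,0,0,0],[0,0,0,0,0,0],[0,0,0,0,0,0],[0,0,0,0,0,0],[0,0,0,0,0,0],[0,0,0,0,0,0]]' -1
```

```text
time_s: 14.35
eef_pos: [0.6071, 0.2032, -0.0015]
eef_rot: [0.0, 0.701, 0.713, 0.0]
wrist_force: [-1.7, 0.2, 1.5]
opening: 0.499
grasp_force: 61.7
```

```bash
python3 -m pendant '[[0,0,0,0,0,0],[0,0,0,0,0,0],[0,0,0,0,0,0],[0,0,0,0,0,0],[0,0,0,0,0,0],[0,0,0,0,0,0],[0,0,0,0,0,0],[0,0,0,0,0,0],[0,0,0,0,0,0],[0,0,0,0,0,0]]' 0.5 && python3 -m pendant '[[0,0,0.05,0,0,0],[0,0,0.1,0,0,0],[0,0,0.1,0,0,0],[0,0,0.1,0,0,0],[0,0,0.15,0,0,0],[0,0,0.15,0,0,0],[0,0,0.05,0,0,0],[0,0,0,0,0,0],[0,0,0,0,0,0],[0,0,0,0,0,0]]' 0.5
python3 - <<'E'
from h import *
import pickle
w=snap('wrist');pickle.dump(w,open('c5.pkl','wb'))
cv2.imwrite('pics/i.png',w['color'])
print(proj(w,[.6075,.203,.026]))
E
```

```text
time_s: 15.6
eef_pos: [0.6071, 0.2032, -0.0016]
eef_rot: [0.0, 0.701, 0.713, 0.0]
wrist_force: [0.1, 0.6, -0.2]
opening: 0.746
grasp_force: 0.0
time_s: 16.85
eef_pos: [0.6062, 0.2031, 0.1368]
eef_rot: [-0.001, 0.701, 0.713, -0.001]
wrist_force: [-0.3, 0.3, 0.9]
opening: 0.748
grasp_force: 0.0
[258.22939485 183.39276705]
```

View pics/i.png

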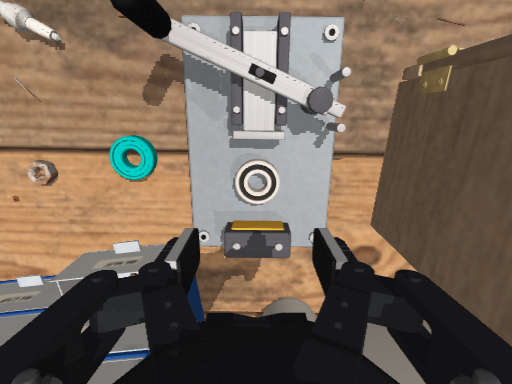

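The bearing lies flat mid-gap at (258,182), which matches the predicted (258,183). I'm now shutting the fingers and going to the +y side of the knob, at about (0.523, 0.375).

```bash
python3 -m pendant '[[-0.052,0.1075,0,0,0,0],[-0.052,0.1075,0,0,0,0],[-0.052,0.1075,0,0,0,0],[-0.052,0.1075,0,0,0,0],[-0.052,0.1075,0,0,0,0],[-0.052,0.1075,0,0,0,0],[-0.052,0.1075,0,0,0,0],[-0.052,0.1075,0,0,0,0],[0,0,0,0,0,0],[0,0,0,0,0,0]]' -1
python3 -m pendant '[[0,0,-0.05,0,0,0],[0,0,-0.05,0,0,0],[0,0,-0.05,0,0,0],[0,0,-0.05,0,0,0],[0,0,-0.05,0,0,0],[0,0,-0.05,0,0,0],[0,0,-0.025,0,0,0],[0,0,0,0,0,0],[0,0,0,0,0,0],[0,0,0,0,0,0]]' -1
python3 - <<'E'
from h import *
s=snap('side');t=snap('top')
cv2.imwrite('pics/j.png',np.hstack([cv2.resize(t['color'][110:230,210:350],(400,343)),cv2.resize(s['color'][140:280,200:360],(400,350))[:343]]))
E
```

```text
time_s: 18.15
eef_pos: [0.5234, 0.3756, 0.1384]
eef_rot: [0.0, 0.701, 0.714, -0.0]
wrist_force: [0.8, 0.1, 0.4]
opening: 0.001
grasp_force: 0.0
time_s: 19.4
eef_pos: [0.5242, 0.3754, 0.0739]
eef_rot: [0.0, 0.701, 0.713, 0.0]
wrist_force: [0.0, -0.3, 0.2]
opening: 0.002
grasp_force: 0.0
```

View pics/j.png

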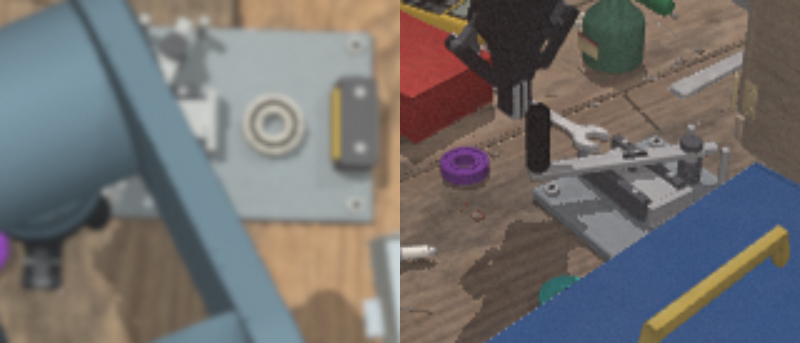

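Run:
```python
from h import *
import pickle
s=pickle.load(open('c0.pkl','rb'))['side']
for z in(.07,.085,.1,.115,.135,.15): print(z,((proj(s,[.524,.3645,z])-[200,140])*2.5+[400,0]).round(),((proj(s,[.523,.340,z])-[200,140])*2.5+[400,0]).round())
```

```text
0.07 [521. 138.] [536. 151.]
0.085 [521. 124.] [536. 137.]
0.1 [520. 110.] [536. 123.]
0.115 [520.  95.] [536. 108.]
0.135 [520.  76.] [536.  88.]
0.15 [520.  61.] [536.  73.]
```

The fingertips are at about z 0.093, directly behind the knob (top at 0.115). I'm lowering 8 mm and closing in to contact.

```bash
python3 -m pendant '[[-0.005,0,-0.02,0,0,0],[0,0,-0.02,0,0,0],[0,-0.02,0,0,0,0],[0,-0.02,0,0,0,0],[0,-0.01,0,0,0,0],[0,-0.01,0,0,0,0],[0,0,0,0,0,0],[0,0,0,0,0,0],[0,0,0,0,0,0],[0,0,0,0,0,0]]' -1
```

```text
time_s: 20.75
eef_pos: [0.5228, 0.3633, 0.0654]
eef_rot: [-0.0, 0.701, 0.713, -0.0]
wrist_force: [0.5, -0.0, 0.2]
opening: 0.003
grasp_force: 0.0
```

```bash
python3 -m pendant '[[-0.02,-0.067,0,0,0,0],[-0.016,-0.071,0,0,0,0],[-0.009,-0.072,0,0,0,0],[-0.002,-0.073,0,0,0,0],[0.005,-0.072,0,0,0,0],[0.012,-0.071,0,0,0,0],[0.02,-0.07,0,0,0,0],[0.022,-0.05,0,0,0,0],[0,0,0,0,0,0],[0,0,0,0,0,0]]' -1
```

```text
time_s: 22.0
eef_pos: [0.5234, 0.2548, 0.0647]
eef_rot: [-0.002, 0.701, 0.713, -0.001]
wrist_force: [-2.7, 6.0, -1.4]
opening: 0.001
grasp_force: 3.1
```

```bash
python3 -m pendant '[[0.005,-0.015,0,0,0,0],[0.005,-0.015,0,0,0,0],[0,-0.01,0,0,0,0],[0,0,0,0,0,0],[0,0,0,0,0,0],[0,0,0,0,0,0],[0,0,0,0,0,0],[0,0,0,0,0,0],[0,0,0,0,0,0],[0,0,0,0,0,0]]' -1
```

```text
time_s: 23.25
eef_pos: [0.5252, 0.2495, 0.0647]
eef_rot: [-0.003, 0.701, 0.713, 0.001]
wrist_force: [-3.7, 15.9, -3.7]
opening: 0.002
grasp_force: 7.9
```

The force rose to 16 N with the knob at y≈0.2275, which is about 0.79 rad, so the lever is at its stop. Letting it come back along the arc.

```bash
python3 -m pendant '[[-0.025,0.05,0,0,0,0],[-0.022,0.06,0,0,0,0],[-0.02,0.07,0,0,0,0],[-0.012,0.071,0,0,0,0],[-0.005,0.072,0,0,0,0],[0.002,0.073,0,0,0,0],[0.009,0.072,0,0,0,0],[0.016,0.071,0,0,0,0],[0.02,0.067,0,0,0,0],[0.01,0.05,0,0,0,0]]' -1 && python3 -m pendant '[[0,0.04,0,0,0,0],[0,0.04,0,0,0,0],[0,0.02,0,0,0,0],[0,0,0.1,0,0,0],[0,0,0.1,0,0,0],[0,0,0.1,0,0,0],[0,0,0.1,0,0,0],[-0.1,0,0.1,0,0,0],[-0.1,0,0.1,0,0,0],[0,0,0,0,0,0]]' -1
python3 - <<'E'
from h import *
import pickle
w=snap('wrist');t=snap('top')
t0=pickle.load(open('c0.pkl','rb'))['top']
pickle.dump((w,t),open('c6.pkl','wb'))
# change map near the press in the top view, and bearing pixel test
def dark(c,x0,x1,y0,y1):
    g=cv2.cvtColor(c['color'],cv2.COLOR_BGR2GRAY)[y0:y1,x0:x1]; return g
o=np.array([.606,.242]);y=.02;Rz=np.array([[np.cos(y),-np.sin(y)],[np.sin(y),np.cos(y)]])
P=lambda x,yy,z:np.r_[o+Rz@[x,yy],z]
print('load',proj(t,P(0,-.039,.026)),'atdie',proj(t,P(0,-.0605,.026)),'knob',proj(t,P(-.082,.099,.115)),'knobstop',proj(t,P(-.082,-.013,.115)))
g=cv2.cvtColor(t['color'],cv2.COLOR_BGR2GRAY)
u0,v0=[int(a) for a in proj(t,P(0,.02,.02))];u1,v1=[int(a) for a in proj(t,P(0,-.11,.02))]
print(u0,u1,v0); print(g[v0-16:v0+17:2,u0:u1+1:2])
E
```

```text
time_s: 24.5
eef_pos: [0.5216, 0.3775, 0.0648]
eef_rot: [-0.0, 0.701, 0.713, -0.001]
wrist_force: [0.1, -0.0, 0.2]
opening: 0.001
grasp_force: 0.0
time_s: 25.75
eef_pos: [0.4822, 0.3981, 0.1885]
eef_rot: [0.001, 0.701, 0.714, 0.002]
wrist_force: [0.9, 0.4, 0.4]
opening: 0.001
grasp_force: 0.0
load [306.37118915 152.86049433] atdie [315.9131588  152.98166721] knob [244.57504055 183.43181426] knobstop [300.51184486 184.03872802]
279 337 153
[[120 122 149 168 170 170 170 171 171 172 172 171 171 170 171 170 169 168
  167 168 169 169 168 168 157 129 124 121 120 126]
 [119 143 161 168 171 170 171 172 171 170 170 170 169 169 169 170 169 168
  168 168 169 169 167 161 123 100 107 109 118 113]
 [121 162 184 179 171 170 170 170 170 170 170 169 170 169 170 170 169 169
  169 169 169 168 166 154 141 111 107 120 169 149]
 [114 145 190 179 162 168 169 170 169 170 170 170 169 168 171 172 177 184
  186 182 174 167 161 144 151 119 107 115 155 139]
 [173 178 194 170 133 150 168 169 169 169 168 168 169 168 175 185 175 157
  150 157 179 181 162 141 150 120 108 108 111 110]
 [199 202 200 168 126 132 163 16
[... 768 characters left out ...]
155 146 174 150 132 165
  176 162 131 149 172 122 149 121 109 112 129 122]
 [102 119 174 154 121 145 163 166 166 165 166 163 157 150 142 170 171 144
  131 142 168 170 133 116 150 121 109 123 175 158]
 [ 99 106 116 119 119 145 164 164 165 164 164 164 160 157 149 138 153 171
  174 173 156 126 122 129 153 121 109 113 138 131]
 [106 111 116 124 123 147 164 165 166 165 164 164 164 161 159 154 145 137
  126 122 127 129 146 138 121 107 108 108 109 110]
 [124 137 151 154 152 160 165 165 165 165 165 165 164 165 165 161 160 160
  154 150 156 156 156 144  90  81  89  91  93  94]
 [159 160 163 164 166 166 165 165 166 165 166 164 165 166 167 166 167 168
  166 164 164 159 159 150 112  87  83  83  83  83]]
```

In the top view the bearing's centre is at pixel (315,152.5), against (315.9,153) predicted for "at the die". The pad is back at rest and the robot is clear, so I'm handing in.

Run:
```python
from bench import ctrl
print(ctrl.hand_in())
```

```text
the job is handed in; nothing more can be done
None
```

I pressed the bearing against the die and handed the job in at about 26 s; the hand-in gave no verdict, but the last top view shows the bearing at the die, the pad back at rest and the arm clear.

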